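Pack the calibration standards and lock their transit case

TASK

Pack every calibration standard lying on the bench (square, round and long ones, however many there are) upright on the floor of the open transit case, side by side so that all fit and nothing keeps the lid up. Then shut the lid and lock both of its quarter-turn fasteners: line the wing up with the marks, press it in, and turn it a quarter clockwise to the stop so that it stays in. Leave the other things on the bench where they are.

Things in the scene. Friction and masses are not known exactly. Their poses are not given: they have to be found in the camera images.
- case: Grey steel transit case, fixed. Origin: centre of its underside; x along its 204 mm length, y across its 140 mm width, z up. Inside space 192 (x) x 128 (y) mm centred on the origin; walls 6 mm; floor top 6 mm, rim 72 mm above the bench. The lid hinges on the outer top edge of the +y wall.
- ledge (a point): Middle of the ledge outside the case's -y wall, on its top: (0, -89, 62) mm in the case's frame, axes as the case's. The ledge is 38 mm wide in y. In it, 75 mm to either side in x, sits a 4 mm steel plate with a slot 26 (x) x 10 (y) mm for a fastener's key.
- lid (a joint): Lid hinge, rad: 0 shut, level on the rim; starts at about 1.9, leaning back past upright; stop at 2.05. The lid is a plate 204 x 184 x 5 mm, 0.4 kg; its free edge is on the -y side when shut, and over the +y side when open. Stiff: about 3 N at the free edge moves it; it stays where left when well open and sinks shut slowly from below about 1.1.
- lid_hinge (a point): Middle of the hinge line: (0, 72, 72) mm in the case's frame, axes as the case's; the line runs along x.
- lid_edge (a point): Middle of the lid's free edge, 184 mm from the hinge line. Moves with the lid. To shut it, push here or on the middle of the outer face, e.g. with shut fingers from outside: between the two fastener wings, which stand 42 mm off the outer face near the edge, 110 mm are free.
- stud1_push (a joint): Press travel, m, of quarter-turn fastener 1, captive in the lid near its free edge, at the -x end: 0 sprung out, up to 0.014 pressed into the lid. Spring 1.5 N out, 5 N fully in. With the lid shut it stops at about 0.003 if its key is not in line with the slot below (within about 0.15 rad); in line it goes in to 0.014. Once turned there, the plate holds it in at about 0.012.
- stud1_turn (a joint): Turn of fastener 1, rad, growing clockwise from above (lid shut), -0.4 to 1.6, start 0.45 to 1.15; stays where left (0.04 N m). At 0 its wing and key lie along the case's x, in line with the slot and the two black marks beside it on the lid: only so can it be pressed in. Pressed in, a quarter turn to the stop at 1.6 locks it; past 0.4 it no longer springs out when let go.
- stud1_grip (a point): Point on the axis of fastener 1 in the upper half of its wing, a black upright blade 36 x 10 mm, 24 mm tall. 8 mm below the wing's top; lid shut and fastener out, 34 mm above the lid's top face (20 mm when fully pressed) and at (-75, -89, 111) mm in the case's frame. x runs along the blade, z along the axis, up when shut.
- stud2_push (a joint): Press travel, m, of quarter-turn fastener 2, captive in the lid near its free edge, at the +x end: 0 sprung out, up to 0.014 pressed into the lid. Spring 1.5 N out, 5 N fully in. With the lid shut it stops at about 0.003 if its key is not in line with the slot below (within about 0.15 rad); in line it goes in to 0.014. Once turned there, the plate holds it in at about 0.012.
- stud2_turn (a joint): Turn of fastener 2, rad, growing clockwise from above (lid shut), -0.4 to 1.6, start 0.45 to 1.15; stays where left (0.04 N m). At 0 its wing and key lie along the case's x, in line with the slot and the two black marks beside it on the lid: only so can it be pressed in. Pressed in, a quarter turn to the stop at 1.6 locks it; past 0.4 it no longer springs out when let go.
- stud2_grip (a point): Point on the axis of fastener 2 in the upper half of its wing, a black upright blade 36 x 10 mm, 24 mm tall. 8 mm below the wing's top; lid shut and fastener out, 34 mm above the lid's top face (20 mm when fully pressed) and at (75, -89, 111) mm in the case's frame. x runs along the blade, z along the axis, up when shut.
- block1: Square calibration standard: aluminium block 60 x 60 x 32 mm, on top, in the middle, a black upright handle blade 34 mm long (along x), 10 mm thick (y), 28 mm tall to hold it by; overall height 60 mm. Origin: centre of its underside; z up. 0.15 to 0.31 kg. May be absent.
- block2: Square calibration standard: aluminium block 60 x 60 x 32 mm, on top, in the middle, a black upright handle blade 34 mm long (along x), 10 mm thick (y), 28 mm tall to hold it by; overall height 60 mm. Origin: centre of its underside; z up. 0.15 to 0.31 kg. May be absent.
- can1: Round calibration standard: aluminium can 60 mm across, 32 mm tall, on top a dark round post 12 mm across and 28 mm tall to hold it by; overall height 60 mm. Origin: centre of its underside; z up. 0.13 to 0.25 kg. May be absent.
- can2: Round calibration standard: aluminium can 60 mm across, 32 mm tall, on top a dark round post 12 mm across and 28 mm tall to hold it by; overall height 60 mm. Origin: centre of its underside; z up. 0.13 to 0.25 kg. May be absent.
- shunt: Long shunt standard: aluminium block 124 (x) x 60 (y) x 32 mm with a copper plate at each end, on top, in the middle, a black upright handle blade 34 mm long (along x), 10 mm thick (y), 28 mm tall to hold it by; overall height 60 mm. Origin: centre of its underside; z up. 0.25 to 0.5 kg. May be absent.
- fuse_tub: Small round clear tub with white cap, 33 mm across, 30 mm tall. Bystander: leave it where it is. Origin on its underside.
- screwdriver: Screwdriver lying on the bench. Bystander: leave it where it is. Origin on its underside.
- ipa_bottle: Solvent bottle, 48 mm across, 120 mm tall. Bystander: leave it where it is. Origin on its underside.
- tape_roll: Yellow tape roll lying flat, 72 mm across, 18 mm tall. Bystander: leave it where it is. Origin on its underside.
- probe_box: Flat grey box 90 x 60 x 22 mm. Bystander: leave it where it is. Origin on its underside.
- mouse: Black computer mouse, about 100 mm long, 33 mm tall. Bystander: leave it where it is. Origin on its underside.
Things that resemble listed ones, but are neither listed nor needed, are in the scene too. Leave any blue or brown look-alike of the shunt alone.

How it is judged:
By the outcome, as a careful person would: the job done as asked, in the order asked, and still so for the second after the job is handed in, with the robot touching nothing.
Of block1, block2, can1, can2, shunt only 3 to 5 are there at a start; the rules pass over those that are not, and their reading is None.
At some moment in a run one of block1, block2, can1, can2, shunt may be knocked a few centimetres aside while the robot is not near it.
Once in a run the grip may slacken for a moment while it holds something.
It also fails if it takes over 210 s, if anything falls off the work surface, if the arm or the gripper's body presses on something with over 40 N, if the wrist force passes 120 N, or if a joint passes its speed limit or range.

ROBOT

A 6-joint arm with a two-finger parallel gripper is mounted at the origin on the work surface. World frame = base frame: x ahead of the robot, y to its left, z up, the work surface at z = 0. Lengths are in mm, angles in rad, forces in N, time in s.
With the tool pointing down it reaches from about 300 to 775 mm from the base axis. Payload 14.6 kg.
Tool frame: the origin (TCP) lies at the very end of the fingers, on their centre line; the grasp point (between the pads) lies manip.tcp_to_grasp behind it (manip.tcp_to_grasp is the distance from the TCP to the grasp point, in mm); x points along the fingers, y is the direction in which the jaws open and shut, and the axes are right-handed (so a half turn about x gives the same grasp; the last joint's range is limited). The gripper opens to 85 mm and grips with 20 to 120 N. Pads are 22 mm wide; open, the fingers measure 114 mm over their backs; the gripper's body (76 mm by 85 mm) begins 54 mm behind the grasp point. The pads swing forward as they close: fully open they stand 13 mm farther back than shut.
Start: joints at [-0.067, 0.3, 1.521, -0, 1.321, -0.067], TCP at [549.99, -0.002, 231.281] pointing down, gripper open.
Joint ranges: [-3.03, 3.03], [-0.79, 2.21], [0.23, 2.52], [-1.04, 4.18], [0, 3.07], [-2.55, 2.55]. Speed limits (rad/s): [2.22, 2.22, 2.57, 3.14, 3.14, 3.14].

INTERFACE

Orientations are given as a 3x3 rotation matrix whose columns are the frame's x, y, z axes.
In Python, from workcell import manip, optics, job_done gives the robot as it stands. The module is installed in compiled form; this text tells all that it offers.
- The arm moves only by the tool servo_tool, never from a script. Its argument "steps" is a list that holds one entry, the list of rows, each a list of 7 numbers: the shift along the world's x, y, z in mm, then the turn, a rotation vector about the world's x, y, z in degrees, then the closure, from -1 (fully open) to 1 (shut). A call has 1 to 10 rows; each row is the pose to reach, as a shift and turn from the pose commanded when the call began; what a row does not reach only later rows make up. A row lasts 1/10 s, in which the tool goes at most 50 mm and 8.59 degrees, less where a joint would pass 70% of its speed; a pose out of reach is approached as far as the arm can. A call with a gripper value outside its range is refused whole. The fingers move at their own pace and stop on an object; "newtons" is the grip in N (left out, the last holds). Time passes only in rows, so rows that repeat a pose let the fingers close. It gives the time, the measured TCP pose, the force and the opening at its end, in the units of the state.
- manip.state(): the state, without advancing time (a new reading comes with each control period).
- optics.get_image(name): name is "scene" or "side" or "wrist"; returns a dict with "img" (420x560x3 uint8, red, green, blue), "fov_y" (degrees; the focal length in pixels is half the picture's height over the tangent of half this angle, whatever the lens; pixels are square), "cx", "cy" (the principal point, pixels), "rvec" (rotation vector, rad) and "tvec" (3), from world to camera coordinates, as OpenCV has them; the wrist camera has in their place "mount" (4x4, takes a point from camera to tool coordinates, whose origin is the TCP and whose axes are the tool frame's). Camera axes: x right, y down, z forward; pixel columns grow to the right and rows downward; lengths in mm; the calibration is good to about 2 mm. A picture is of the moment at which its call begins: read the wrist's pose just before it. There is no depth.
- job_done(): hands the job in, once; it reports no verdict.
The state is a dict: "t": time; "qpos": joint angles; "qvel": joint speeds; "effort": joint torques, N m; "position": TCP position; "tcp_rot": TCP orientation; "force": force on the tool from outside, world axes, zero at the start; "wrist_torque": the same for the moment, N m; "opening": finger opening in mm.
Only numpy, scipy, OpenCV 4.12 (cv2) and the standard library are available. Lean on these libraries where they do the work, as an engineer would, in place of code of your own. Each camera call takes 0.05 s, during which the arm holds its last target. There are 200 camera calls.

## Working session

There is one attempt and no reset: what is moved stays moved. The work goes in short steps, Python scripts to look and compute and a tool call to move; the robot and the scene stay as the last step left them, time stands still between calls to the robot, and variables do not carry over. Pictures are saved under pics/ and viewed, about 12 in all and at most 16, crops included, and the job is handed in when it is done.

Besides the shell and the picture viewer there is one more tool, called as name(argument=value, ...) on one line, values as JSON. servo_tool: Moves the arm, as the interface text tells. Its arguments: {"type":"object","properties":{"steps":{"type":"array","items":{"type":"array","items":{"type":"array","items":{"type":"number"}}}},"newtons":{"type":"number"}},"required":["steps"]}

```bash
mkdir -p pics; cat > h.py <<'E'
import numpy as np, cv2
from workcell import manip, optics, job_done
def cam(name):
    s=manip.state(); im=optics.get_image(name); h,w=im['img'].shape[:2]
    f=h/2/np.tan(np.radians(im['fov_y'])/2)
    K=np.array([[f,0,im['cx']],[0,f,im['cy']],[0,0,1.]])
    if name=='wrist':
        M=np.array(im['mount']); R=np.array(s['tcp_rot'])@M[:3,:3]; o=np.array(s['position'])+np.array(s['tcp_rot'])@M[:3,3]
    else:
        Rc=cv2.Rodrigues(np.array(im['rvec'],float))[0]; R=Rc.T; o=-Rc.T@np.array(im['tvec'],float).ravel()
    return dict(img=im['img'],K=K,R=R,o=o)
def ray(c,u,v,z):
    d=c['R']@np.linalg.solve(c['K'],[u,v,1.]); return c['o']+d*(z-c['o'][2])/d[2]
def proj(c,p):
    q=c['K']@(c['R'].T@(np.array(p,float)-c['o'])); return q[:2]/q[2]
def save(c,n,box=None,k=1):
    i=cv2.cvtColor(c['img'],cv2.COLOR_RGB2BGR)
    if box: i=i[box[1]:box[3],box[0]:box[2]]
    cv2.imwrite('pics/'+n+'.png',cv2.resize(i,None,fx=k,fy=k,interpolation=cv2.INTER_CUBIC))
E
python3 - <<'E'
from h import *
import pickle
print(manip.tcp_to_grasp, manip.state())
for n in('scene','side','wrist'):
    c=cam(n);save(c,n+'0',k=1.42);print(n,c['o'],c['R'][:,2],c['K'][0,0]); pickle.dump(c,open(n+'0.pkl','wb'))
E
```

```text
18.700000000000003 {'t': 0.0, 'qpos': array([-6.65899120e-02,  3.00461355e-01,  1.52157925e+00,  1.74251898e-05,
        1.32070628e+00, -6.65981404e-02]), 'qvel': array([ 0.00013642,  0.00020728,  0.00065867, -0.000126  , -0.00232347,
       -0.00065233]), 'effort': array([ 2.33377898e-03, -5.43485534e+01, -3.61782753e+01,  2.82532977e-05,
        4.14875918e-03, -3.55991256e-05]), 'position': array([5.49766088e+02, 2.23563447e-02, 2.30727436e+02]), 'tcp_rot': array([[-1.15054967e-03,  9.99999338e-01,  3.85220836e-06],
       [ 9.36490403e-05,  3.95995884e-06, -9.99999996e-01],
       [-9.99999334e-01, -1.15054930e-03, -9.36535345e-05]]), 'force': array([ 0.43827382, -0.05064096, -0.16327121]), 'wrist_torque': array([-0.04525623,  0.05032208, -0.02831995]), 'opening': 85.38123790685034}
scene [1104.52043519 -445.05959082 1005.25899291] [-0.53692073  0.31140356 -0.78405609] 453.6423403049575
side [  264.19321534 -1241.77021276   813.11431648] [ 0.17048273  0.84297025 -0.51023211] 532.4606794657424
wrist [549.8218105   75.88026811 373.71409101] [-0.00249065 -0.30252901 -0.95313692] 331.13405801506394
```

View pics/scene0.png

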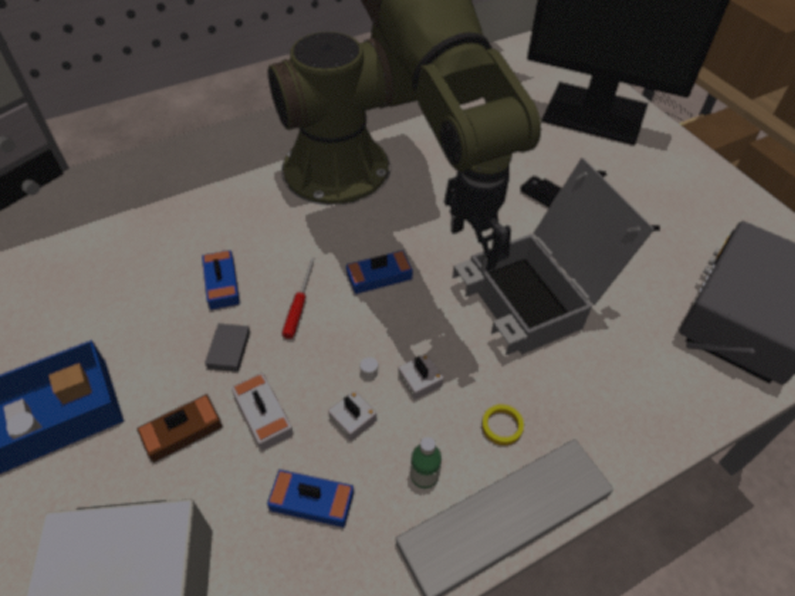

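View pics/side0.png

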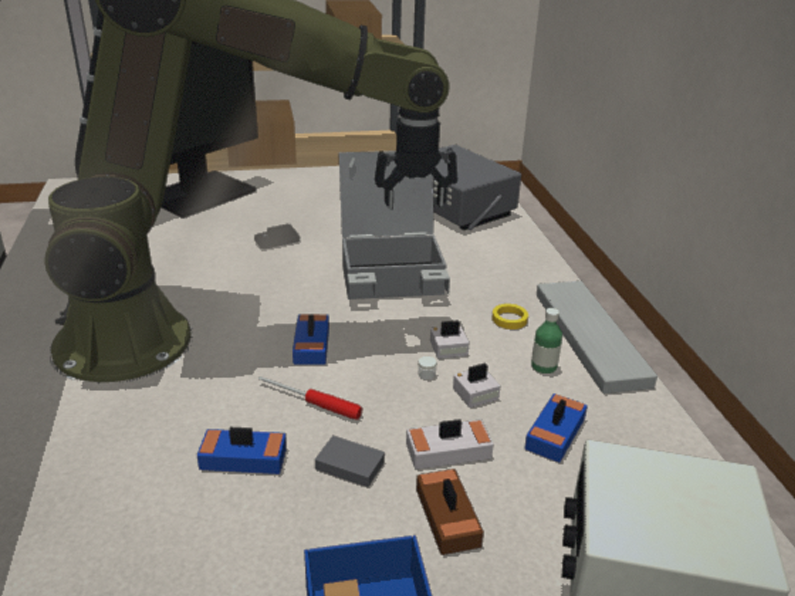

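The scene view (zoomed pixels) shows two square blocks at (420,375) and (352,413), the bare-aluminium shunt with copper ends at (262,408), three blue look-alikes, one brown one, and no cans. The case is at (530,290).

```bash
python3 - <<'E'
from h import *
import pickle
S=pickle.load(open('scene0.pkl','rb'));D=pickle.load(open('side0.pkl','rb'))
def tri(a,b):
    A=[];B=[]
    for c,p in((S,a),(D,b)):
        d=c['R']@np.linalg.solve(c['K'],[p[0]/1.42,p[1]/1.42,1.]);d/=np.linalg.norm(d);P=np.eye(3)-np.outer(d,d);A.append(P);B.append(P@c['o'])
    return np.linalg.solve(sum(A),sum(B))
for n,a,b in (('b_far(handle)',(421,368),(450,328)),('b_near',(351,408),(478,373)),('shunt',(260,403),(450,429)),('tub',(369,367),(427,366)),('tape',(502,424),(510,316)),('bottle cap',(428,446),(551,316))):
    print(n,tri(a,b).round(), 'ray z46',ray(S,a[0]/1.42,a[1]/1.42,46).round()[:2],ray(D,b[0]/1.42,b[1]/1.42,46).round()[:2])
# shunt outline corners top z32 and case rim
for p in((233,384),(262,374),(291,428),(262,442)): print('sh',ray(S,p[0]/1.42,p[1]/1.42,32).round())
for p in((471,253),(536,236),(588,305),(525,334)): print('case rim',ray(S,p[0]/1.42,p[1]/1.42,72).round())
for p in((343,247),(441,250),(446,268),(344,264)): print('case rim side',ray(D,p[0]/1.42,p[1]/1.42,72).round())
save(S,'s_case',(310,100,480,260),4.5);save(S,'s_obj',(150,235,330,320),4.4)
save(D,'d_case',(225,95,345,225),4.4)
E
```

```text
b_far(handle) [ 603. -113.   46.] ray z46 [ 603. -113.] [ 603. -113.]
b_near [ 615. -255.   46.] ray z46 [ 615. -255.] [ 615. -256.]
shunt [ 534. -384.   43.] ray z46 [ 535. -384.] [ 533. -387.]
tub [ 543. -185.   19.] ray z46 [ 558. -192.] [ 534. -223.]
tape [748. -35.  11.] ray z46 [759. -49.] [727. -90.]
bottle cap [ 760. -194.  109.] ray z46 [ 735. -176.] [ 805. -101.]
sh [ 470. -411.   32.]
sh [ 475. -360.   32.]
sh [ 595. -355.   32.]
sh [ 596. -406.   32.]
case rim [433.  96.  72.]
case rim [456. 236.  72.]
case rim [643. 217.  72.]
case rim [642.  76.  72.]
case rim side [443. 189.  72.]
case rim side [648. 146.  72.]
case rim side [639.  67.  72.]
case rim side [435. 113.  72.]
```

View pics/s_obj.png

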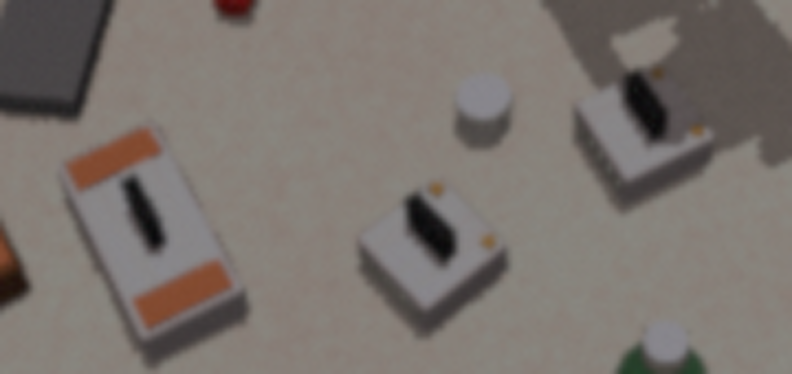

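View pics/s_case.png

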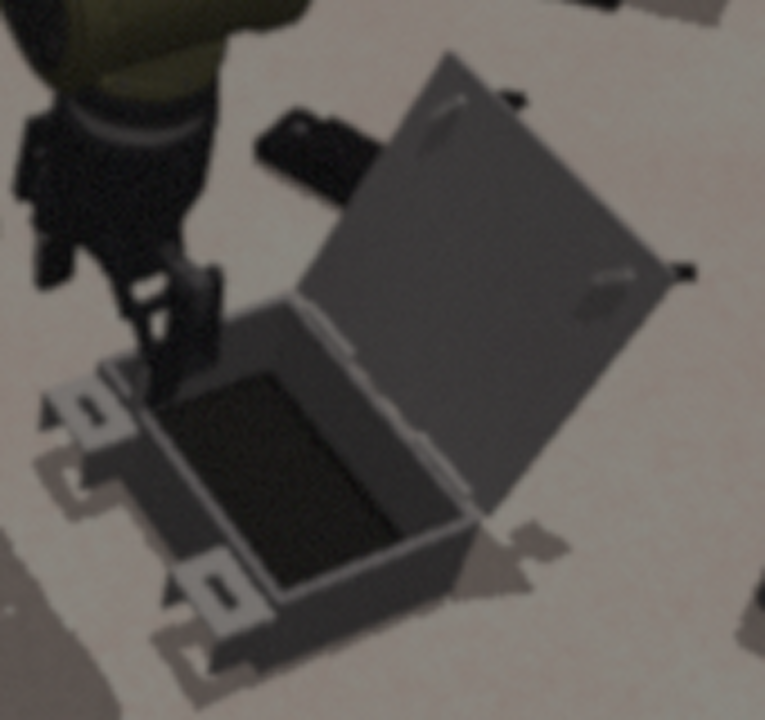

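Confirmed: of the long ones, only the bare-aluminium block with copper ends at crop (150,240) is the shunt. The other long ones are blue or brown. The two white square blocks are at crop (430,245) and (640,125). The case crop shows slots at (95,412) and (222,592), and an empty floor.

```bash
python3 - <<'E'
from h import *
import pickle
S=pickle.load(open('scene0.pkl','rb'))
def o(p,z): q=ray(S,150+p[0]/4.4,235+p[1]/4.4,z); return q
def c(p,z): return ray(S,310+p[0]/4.5,100+p[1]/4.5,z)
def yaw(a,b): d=b-a; return np.degrees(np.arctan2(d[1],d[0])).round(1)
# handle top edge ends z=60
for n,a,b in(('near',(411,198),(450,240)),('far',(628,78),(660,118)),('shunt',(127,180),(157,232))): 
    A,B=o(a,60),o(b,60); print(n,A.round(),B.round(),yaw(A,B),np.linalg.norm(B-A))
for n,z,ps in(('near',32,((360,243),(436,185),(506,247),(428,312))),('far',32,((578,110),(648,68),(712,135),(627,183))),('shunt',32,((65,165),(150,122),(243,290),(148,335)))):
    q=np.array([o(p,z) for p in ps]); print(n,q.mean(0).round(),[yaw(q[0],q[1]),yaw(q[3],q[2]),yaw(q[0],q[3]),yaw(q[1],q[2])])
q=[c(p,z) for p,z in(((95,412),62),((222,592),62),((105,363),72),((283,600),72),((478,518),72),((290,295),72))]
for x in q: print(x.round())
print(yaw(q[0],q[1]),np.linalg.norm(q[1]-q[0]),yaw(q[2],q[3]),yaw(q[5],q[4]),np.mean(q[2:],0))
m=(q[0]+q[1])/2; t=np.radians(yaw(q[0],q[1])); print('centre',m[:2]+89*np.array([-np.sin(t),np.cos(t)]))
E
```

```text
near [ 601. -257.   60.] [ 633. -249.   60.] 12.6 33.23931547445845
far [ 589. -116.   60.] [ 621. -114.   60.] 5.0 31.274899427858063
shunt [ 519. -386.   60.] [ 556. -384.   60.] 4.2 37.155605493523424
near [ 618. -254.   32.] [np.float64(103.8), np.float64(105.1), np.float64(15.1), np.float64(17.6)]
far [ 604. -115.   32.] [np.float64(96.8), np.float64(94.2), np.float64(1.3), np.float64(9.6)]
shunt [ 534. -383.   32.] [np.float64(94.4), np.float64(90.6), np.float64(1.7), np.float64(2.7)]
[467.  73.  62.]
[615.  65.  62.]
[443.  95.  72.]
[641.  87.  72.]
[647. 221.  72.]
[450. 230.  72.]
-3.3 147.9844441557694 -2.3 -2.5 [545.15289659 158.20653927  72.        ]
centre [546.24879372 158.023006  ]
```

servo_tool(steps=[[[-5,-40,10,0,0,8.5,-0.2],[-10,-80,20,0,0,17,-0.2],[-15,-130,30,0,0,25.5,-0.2],[-20,-180,30,0,0,34,-0.2],[-25,-230,30,0,0,42.5,-0.2],[-30,-280,30,0,0,51,-0.2],[-40,-320,30,0,0,59.5,-0.2],[-60,-350,20,0,0,68,-0.2],[-90,-370,0,0,0,76.5,-0.2],[-100,-380,-30,0,0,85,-0.2]]])

```text
t: 1.15
position: [448.0, -382.3, 201.5]
tcp_rot: [[0.001, 0.121, 0.993], [-0.002, 0.993, -0.121], [-1.0, -0.001, 0.001]]
force: [1.4, 0.6, -0.3]
opening: 51.2
```

```bash
python3 - <<'E'
from h import *
import pickle
c=cam('wrist');save(c,'w1',k=1.42);pickle.dump(c,open('w1.pkl','wb'))
print(c['o'],c['R'][:,2]); print(proj(c,(534,-384,60)))
E
```

```text
[ 370.83294441 -374.23800293  344.29650417] [ 0.30018091 -0.03842061 -0.95310822]
[283.06132913 278.49453674]
```

View pics/w1.png

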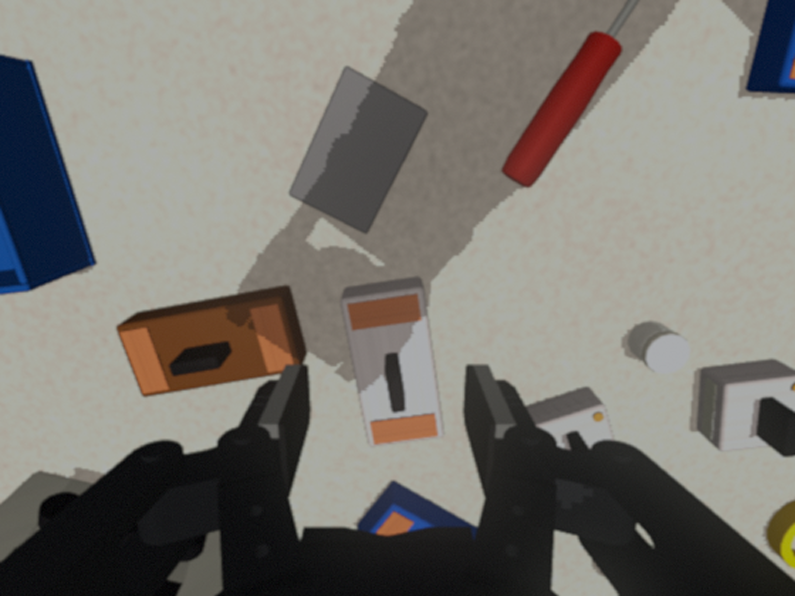

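The wrist view shows the shunt centred at (392,360) with its handle from (391,354) to (399,410). The brown look-alike is at left, and the fingers are either side.

```bash
python3 - <<'E'
from h import *
import pickle
c=pickle.load(open('w1.pkl','rb'))
def r(p,z): return ray(c,p[0]/1.42,p[1]/1.42,z)
q=np.array([r(p,32) for p in((343,298),(423,288),(441,436),(373,444))]);print(q.round(),q.mean(0))
g=[r(p,60) for p in((392,356),(399,410))];print(g)
print(np.degrees(np.arctan2(*(g[1]-g[0])[1::-1])),np.degrees(np.arctan2(*(q[3]-q[0])[1::-1])),np.degrees(np.arctan2(*(q[2]-q[1])[1::-1])))
E
```

```text
[[ 469. -417.   32.]
 [ 468. -361.   32.]
 [ 589. -359.   32.]
 [ 590. -412.   32.]] [ 528.82938485 -387.33462789   32.        ]
[array([ 503.93738041, -387.24306356,   60.        ]), array([ 544.9621744 , -387.27631565,   60.        ])]
-0.046440298368014 2.501506203884925 0.9644426558149202
```

servo_tool(steps=[[[40,-3,-20,0,0,7,-0.2],[82,-6,-50,0,0,7,-0.2],[82,-6,-90,0,0,7,-0.2],[82,-6,-125,0,0,7,-0.2],[82,-6,-150,0,0,7,-0.2],[82,-6,-165,0,0,7,-0.2],[82,-6,-165,0,0,7,-0.2],[82,-6,-165,0,0,7,0.5],[82,-6,-165,0,0,7,1],[82,-6,-165,0,0,7,1]]], newtons=70)

```text
t: 2.2
position: [532.5, -386.5, 37.9]
tcp_rot: [[0.002, 0.003, 1.0], [-0.002, 1.0, -0.003], [-1.0, -0.002, 0.002]]
force: [-4.2, 3.5, 32.8]
opening: 8.3
```

servo_tool(steps=[[[0,0,0,0,0,0,1],[0,0,0,0,0,0,1],[0,0,0,0,0,0,1],[0,0,10,0,0,0,1],[0,0,40,0,0,0,1],[0,0,80,0,0,0,1],[0,20,110,0,0,0,1]]])

```text
t: 2.9
position: [531.7, -367.4, 148.9]
tcp_rot: [[0.001, 0.004, 1.0], [-0.001, 1.0, -0.004], [-1.0, -0.001, 0.001]]
force: [0.9, 1.0, -3.7]
opening: 8.5
```

servo_tool(steps=[[[0,30,0,0,0,0,1],[2,75,0,0,0,-1,1],[4,120,0,0,0,-1,1],[6,165,0,0,0,-2,1],[8,210,0,0,0,-2.4,1],[10,255,0,0,0,-2.4,1],[12,300,0,0,0,-2.4,1],[12,345,0,0,0,-2.4,1],[12,390,0,0,0,-2.4,1],[12,430,0,0,0,-2.4,1]]])

```text
t: 3.9
position: [543.5, 66.1, 146.9]
tcp_rot: [[0.0, 0.044, 0.999], [0.0, 0.999, -0.044], [-1.0, 0.0, 0.0]]
force: [0.7, -0.9, -3.3]
opening: 8.7
```

servo_tool(steps=[[[0,35,0,0,0,0,1],[0,60,0,0,0,0,1],[0,63,0,0,0,0,1],[0,63,0,0,0,0,1],[0,63,0,0,0,0,1]]])

```text
t: 4.4
position: [543.9, 126.2, 146.4]
tcp_rot: [[-0.0, 0.045, 0.999], [-0.0, 0.999, -0.045], [-1.0, -0.0, -0.0]]
force: [0.2, 0.3, -4.1]
opening: 8.6
```

```bash
python3 - <<'E'
from h import *
import pickle
c=cam('wrist');save(c,'w2',k=1.42);pickle.dump(c,open('w2.pkl','wb'))
print(manip.state()['position'],c['o'])
E
```

```text
[544.00405788 126.0368555  146.42079615] [466.50407988 128.1538547  289.37812284]
```

View pics/w2.png

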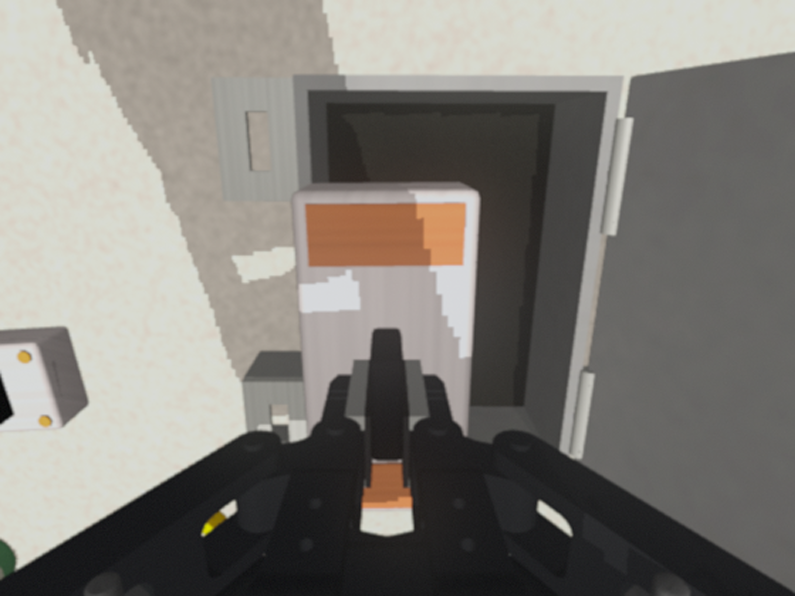

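```bash
python3 - <<'E'
from h import *
import pickle
c=pickle.load(open('w2.pkl','rb'))
def r(p,z): return ray(c,p[0]/1.42,p[1]/1.42,z).round(1)
t=np.radians(-2.6);R=np.array([[np.cos(t),-np.sin(t)],[np.sin(t),np.cos(t)]])
f=lambda q:((q[:2]-[545.7,158.1])@R).round(1)
for n,p,z in(('in -x-y',(309,91),72),('in -x+y',(608,91),72),('out -x-y',(293,76),72),('out -x+y',(624,76),72),('slot',(259,140),62),('hinge edge low',(577,458),76),('floor -x-y',(328,103),6),('floor -x+y',(554,103),6),('floor +x+y',(524,406),6),('sh',(294,194),140.5),('sh',(478,190),140.5),('sh right low',(468,430),140.5),('sh left low',(305,420),140.5)):
    q=r(p,z); print(n,q,f(q))
E
```

```text
in -x-y [443.1  96.1  72. ] [-99.7 -66.6]
in -x+y [449.  223.6  72. ] [-99.6  61. ]
out -x-y [436.9  89.9  72. ] [-105.6  -73.1]
out -x+y [443.4 229.8  72. ] [-105.4   67. ]
slot [461.6  69.7  62. ] [-80.  -92.1]
hinge edge low [630.7 222.6  76. ] [82.  68.3]
floor -x-y [442.6  96.5   6. ] [-100.2  -66.2]
floor -x+y [448.5 223.    6. ] [-100.    60.4]
floor +x+y [640.9 214.2   6. ] [92.6 60.4]
sh [479.7  98.7 140.5] [-63.2 -62.3]
sh [481.1 155.9 140.5] [-64.4  -5.1]
sh right low [567.1 153.4 140.5] [21.6 -3.7]
sh left low [560.2  94.2 140.5] [ 17.4 -63.2]
```

servo_tool(steps=[[[0,-1,-20,0,0,0,1],[0,-1,-45,0,0,0,1],[0,-1,-65,0,0,0,1],[0,-1,-80,0,0,0,1],[0,-1,-90,0,0,0,1],[0,-1,-96,0,0,0,1],[0,-1,-100,0,0,0,1],[0,-1,-102,0,0,0,1],[0,-1,-102,0,0,0,1]]])

```text
t: 5.35
position: [544.2, 126.0, 44.5]
tcp_rot: [[0.0, 0.044, 0.999], [0.0, 0.999, -0.044], [-1.0, 0.0, 0.0]]
force: [-0.5, 0.7, -4.0]
opening: 8.6
```

servo_tool(steps=[[[0,-1,-1,0,0,0,1],[0,-1,-2,0,0,0,1],[0,-1,-3,0,0,0,1],[0,-1,-3,0,0,0,1]]])

```text
t: 5.75
position: [544.4, 125.2, 43.9]
tcp_rot: [[0.002, 0.044, 0.999], [0.0, 0.999, -0.044], [-1.0, 0.0, 0.002]]
force: [-15.0, -0.9, 25.3]
opening: 8.6
```

servo_tool(steps=[[[0,0,2,0,0,0,1],[0,0,2,0,0,0,0.5],[0,0,2,0,0,0,0.3],[0,0,2,0,0,0,0.3],[0,0,20,0,0,0,0.3],[0,0,60,0,0,0,0.3],[0,-20,105,0,0,0,0.3],[0,-60,130,0,0,0,0.1],[10,-110,130,0,0,4,0],[40,-160,130,0,0,8,0]]])

```text
t: 6.75
position: [579.1, -28.8, 172.7]
tcp_rot: [[0.002, -0.098, 0.995], [-0.0, 0.995, 0.098], [-1.0, -0.0, 0.002]]
force: [0.6, 1.2, 0.8]
opening: 42.7
```

servo_tool(steps=[[[-5,-30,0,0,0,0,0],[-15,-50,0,0,0,0,0],[-15,-50,0,0,0,0,0],[-15,-50,0,0,0,0,0]]])

```text
t: 7.15
position: [564.3, -77.1, 171.3]
tcp_rot: [[0.0, -0.094, 0.996], [0.0, 0.996, 0.094], [-1.0, 0.0, 0.0]]
force: [0.5, -0.2, 0.7]
opening: 42.5
```

```bash
python3 - <<'E'
from h import *
import pickle
c=cam('wrist');save(c,'w3',k=1.42);pickle.dump(c,open('w3.pkl','wb'))
print(manip.state()['position'],c['o'])
E
```

```text
[564.47999117 -76.53558735 171.31223138] [487.1311749  -85.92759541 314.23665639]
```

View pics/w3.png

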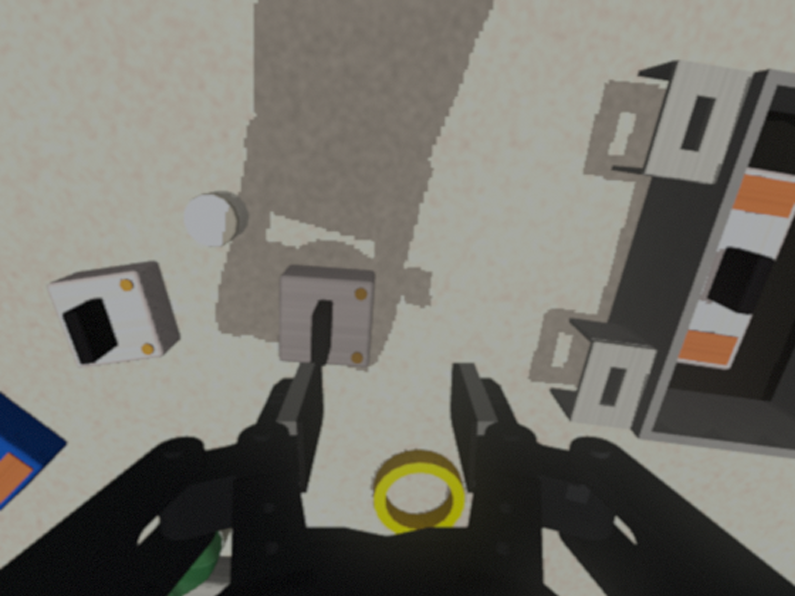

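The wrist view shows the shunt upright in the case along the -y wall. The far block is at (326,318) and the near one at (108,315); both are where they were.

```bash
python3 - <<'E'
from h import *
import pickle
c=pickle.load(open('w3.pkl','rb'))
def r(p,z): return ray(c,p[0]/1.42,p[1]/1.42,z)
a=lambda p,q:np.degrees(np.arctan2(*(q-p)[1::-1])).round(1)
for n,ps,h in(('far',((282,278),(375,277),(370,367),(280,361)),((323,303),(323,360))),('near',((50,284),(136,270),(164,354),(81,366)),((82,305),(96,360)))):
    q=np.array([r(p,32) for p in ps]);print(n,q.mean(0).round(1),a(q[0],q[1]),a(q[3],q[2]),a(q[0],q[3]),a(q[1],q[2]), 'h',r(h[0],60).round(1),r(h[1],60).round(1))
    print(q.round())
E
```

```text
far [ 598.7 -113.8   32. ] 96.0 91.1 0.2 1.9 h [ 576.2 -113.8   60. ] [ 611.9 -111.9   60. ]
[[ 572. -143.   32.]
 [ 566.  -86.   32.]
 [ 628.  -84.   32.]
 [ 629. -143.   32.]]
near [ 610.2 -253.5   32. ] 104.6 104.1 13.7 14.6 h [ 590.3 -250.9   60. ] [ 624.5 -246.1   60. ]
[[ 589. -288.   32.]
 [ 575. -233.   32.]
 [ 631. -219.   32.]
 [ 645. -274.   32.]]
```

servo_tool(steps=[[[20,-20,-20,0,0,-2,0],[37.5,-36.5,-50,0,0,-2,0],[37.5,-36.5,-85,0,0,-2,0],[37.5,-36.5,-110,0,0,-2,0],[37.5,-36.5,-125,0,0,-2,0],[37.5,-36.5,-131,0,0,-2,0],[37.5,-36.5,-131,0,0,-2,0],[37.5,-36.5,-131,0,0,-2,0.5],[37.5,-36.5,-131,0,0,-2,1],[37.5,-36.5,-131,0,0,-2,1]]])

```text
t: 8.2
position: [602.5, -113.7, 41.8]
tcp_rot: [[0.002, -0.06, 0.998], [-0.001, 0.998, 0.06], [-1.0, -0.001, 0.002]]
force: [1.2, 0.3, 6.3]
opening: 8.4
```

servo_tool(steps=[[[0,0,0,0,0,0,1],[0,0,0,0,0,0,1],[0,0,0,0,0,0,1],[0,0,10,0,0,0,1],[0,0,40,0,0,0,1],[0,0,80,0,0,0,1],[0,0,108,0,0,0,1],[0,0,108,0,0,0,1]]])

```text
t: 9.0
position: [603.3, -113.9, 153.3]
tcp_rot: [[0.007, -0.06, 0.998], [-0.002, 0.998, 0.06], [-1.0, -0.002, 0.007]]
force: [0.5, -0.5, -1.8]
opening: 8.4
```

servo_tool(steps=[[[0,30,0,0,0,-1,1],[-2,75,0,0,0,-2,1],[-4,120,0,0,0,-4,1],[-6,165,0,0,0,-6,1],[-8,210,0,0,0,-6,1],[-8,250,0,0,0,-6,1],[-8,285,0,0,0,-6,1],[-8,300,0,0,0,-6,1],[-8,300,0,0,0,-6,1],[-8,300,0,0,0,-6,1]]])

```text
t: 10.0
position: [593.6, 185.7, 147.7]
tcp_rot: [[-0.001, 0.044, 0.999], [-0.001, 0.999, -0.044], [-1.0, -0.001, -0.001]]
force: [0.2, 0.0, -2.5]
opening: 8.3
```

```bash
python3 - <<'E'
from h import *
import pickle
c=cam('wrist');save(c,'w4',k=1.42);pickle.dump(c,open('w4.pkl','wb'))
print(manip.state()['position'],c['o'])
E
```

```text
[593.77319205 185.28204884 147.91983328] [516.27004706 187.69928815 290.76424686]
```

View pics/w4.png

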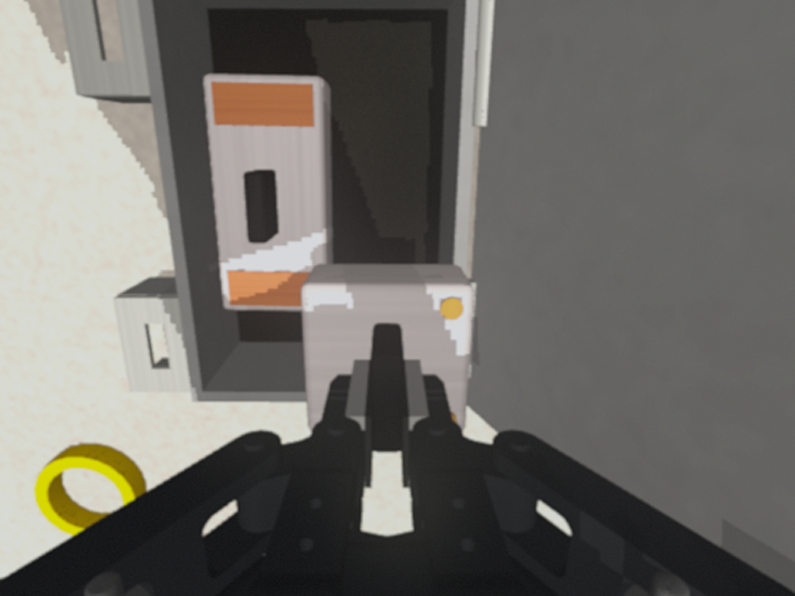

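```bash
python3 - <<'E'
from h import *
import pickle
c=pickle.load(open('w4.pkl','rb'))
t=np.radians(-2.6);R=np.array([[np.cos(t),-np.sin(t)],[np.sin(t),np.cos(t)]])
def f(p,z): q=ray(c,p[0]/1.42,p[1]/1.42,z); return ((q[:2]-[544,156.9])@R).round(1)
for n,p,z in(('sh tl',(206,77),38),('sh tr',(319,80),38),('sh br bottom',(331,245),6),('sh bl',(225,306),38),('floor tl',(209,10),6),('floor tr',(447,10),6),('floor r low',(440,240),6),('wall +x',(240,342),6),('rim in +y low',(457,250),72),('rim in -y',(163,130),72),('blk l',(304,286),138),('blk r',(470,286),138),('blk l',(305,420),138),('blk r',(466,428),138)): print(n,f(p,z))
E
```

```text
sh tl [-61.2 -59.4]
sh tr [-59.8  -3.8]
sh br bottom [29.4 -4.7]
sh bl [ 58.  -62.4]
floor tl [-98.  -65.3]
floor tr [-98.   61.7]
floor r low [26.2 62.2]
wall +x [ 94.  -66.7]
rim in +y low [18.2 62.9]
rim in -y [-35.6 -68.8]
blk l [16.4  1.5]
blk r [16.4 57.8]
blk l [68.4 -0.9]
blk r [71.8 59.2]
```

servo_tool(steps=[[[0,0,-25,0,0,0,1],[0,0,-50,0,0,0,1],[0,0,-70,0,0,0,1],[0,0,-85,0,0,0,1],[0,0,-92,0,0,0,1],[0,0,-97,0,0,0,1],[0,0,-100,0,0,0,1],[0,0,-101,0,0,0,1],[0,0,-102,0,0,0,1],[0,0,-102,0,0,0,1]]])

```text
t: 11.05
position: [594.2, 186.5, 47.8]
tcp_rot: [[0.002, 0.044, 0.999], [0.0, 0.999, -0.044], [-1.0, 0.0, 0.001]]
force: [-4.9, -2.5, 6.9]
opening: 8.9
```

servo_tool(steps=[[[0,0,1,0,0,0,0.8],[0,0,1,0,0,0,0.4],[0,0,1,0,0,0,0.3],[0,0,1,0,0,0,0.3],[0,0,25,0,0,0,0.3],[0,0,65,0,0,0,0.3],[0,-25,105,0,0,0,0.3],[0,-70,122,0,0,4,0.1],[0,-115,122,0,0,8,0],[0,-160,122,0,0,12,0]]])

```text
t: 12.05
position: [593.8, 25.0, 169.2]
tcp_rot: [[0.002, -0.168, 0.986], [-0.0, 0.986, 0.168], [-1.0, -0.0, 0.002]]
force: [0.6, 1.6, -0.6]
opening: 42.8
```

servo_tool(steps=[[[-4,-45,0,0,0,4,0],[-8,-90,0,0,0,4,0],[-12,-135,0,0,0,4,0],[-16,-180,0,0,0,4,0],[-20,-220,0,0,0,4,0],[-20,-235,0,0,0,4,0],[-20,-235,0,0,0,4,0],[-20,-235,0,0,0,4,0]]])

```text
t: 12.85
position: [573.9, -207.8, 168.2]
tcp_rot: [[-0.0, -0.233, 0.973], [0.0, 0.973, 0.233], [-1.0, 0.0, -0.0]]
force: [0.6, 0.8, -0.3]
opening: 42.6
```

```bash
python3 - <<'E'
from h import *
import pickle
c=cam('wrist');save(c,'w5',k=1.42);pickle.dump(c,open('w5.pkl','wb'))
print(manip.state()['position'],c['o'],manip.state()['tcp_rot'][:,1]); print(proj(c,(614,-254,60))*1.42)
E
```

```text
[ 574.01218853 -207.32192657  168.21790446] [ 498.52157021 -227.39807903  311.10605843] [-2.33571500e-01  9.72339583e-01  2.97935150e-04]
[294.85491324 337.77948392]
```

View pics/w5.png

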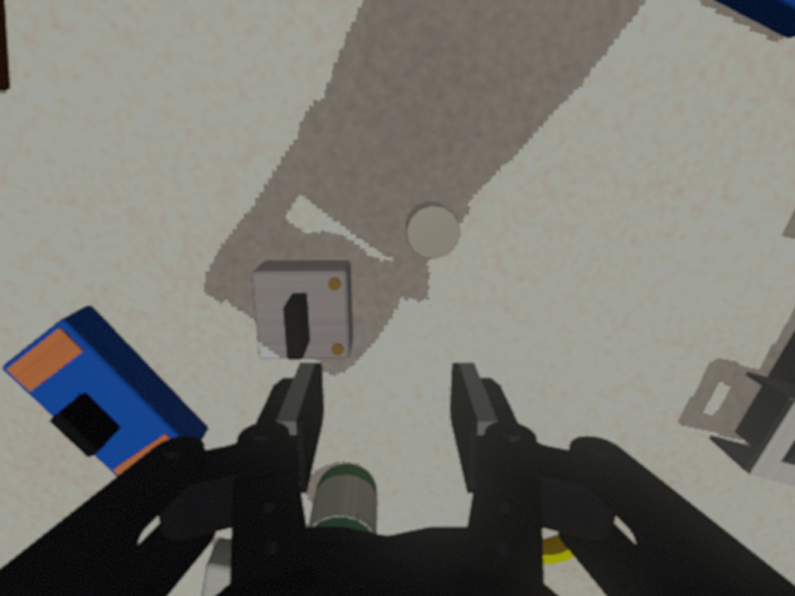

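The block has not moved: centre (303,315), handle (295,332), in line with the jaws.

servo_tool(steps=[[[20,-23,-20,0,0,0,0],[40,-46.5,-50,0,0,0,0],[40,-46.5,-85,0,0,0,0],[40,-46.5,-110,0,0,0,0],[40,-46.5,-122,0,0,0,0],[40,-46.5,-127,0,0,0,0],[40,-46.5,-127,0,0,0,0],[40,-46.5,-127,0,0,0,0.5],[40,-46.5,-127,0,0,0,1],[40,-46.5,-127,0,0,0,1]]])

```text
t: 13.9
position: [614.3, -255.1, 42.6]
tcp_rot: [[0.002, -0.233, 0.973], [-0.001, 0.973, 0.233], [-1.0, -0.001, 0.001]]
force: [-1.8, 1.7, 6.0]
opening: 8.2
```

servo_tool(steps=[[[0,0,0,0,0,0,1],[0,0,0,0,0,0,1],[0,0,0,0,0,0,1],[0,0,10,0,0,0,1],[0,0,40,0,0,0,1],[0,0,80,0,0,0,1],[0,0,108,0,0,0,1],[0,0,108,0,0,0,1]]])

```text
t: 14.7
position: [615.2, -255.8, 154.7]
tcp_rot: [[0.007, -0.233, 0.973], [-0.003, 0.973, 0.233], [-1.0, -0.005, 0.006]]
force: [-0.1, -0.7, -1.9]
opening: 8.4
```

servo_tool(steps=[[[-8,35,0,0,0,-2,1],[-18,80,0,0,0,-5,1],[-28,125,0,0,0,-8,1],[-40,170,0,0,0,-11,1],[-52,213,0,0,0,-14,1],[-65,256,0,0,0,-16,1],[-77,299,0,0,0,-16,1],[-90,340,0,0,0,-16,1],[-100,380,0,0,0,-16,1],[-110,415,0,0,0,-16,1]]])

```text
t: 15.7
position: [502.6, 161.6, 148.8]
tcp_rot: [[-0.001, 0.044, 0.999], [-0.0, 0.999, -0.044], [-1.0, -0.0, -0.001]]
force: [0.3, -0.8, -2.0]
opening: 7.8
```

servo_tool(steps=[[[-5,26,0,0,0,0,1],[-5,31,0,0,0,0,1],[-5,31,0,0,0,0,1],[-5,31,0,0,0,0,1]]])

```text
t: 16.1
position: [498.8, 190.1, 148.9]
tcp_rot: [[-0.001, 0.045, 0.999], [-0.0, 0.999, -0.045], [-1.0, -0.0, -0.001]]
force: [0.2, -0.6, -2.2]
opening: 8.6
```

```bash
python3 - <<'E'
from h import *
import pickle
c=cam('wrist');save(c,'w6',k=1.42);pickle.dump(c,open('w6.pkl','wb'))
print(manip.state()['position'],c['o'],manip.state()['tcp_rot'][:,1])
E
```

```text
[498.91531572 189.98955246 149.02680718] [421.43944307 192.12387016 291.92095337] [ 4.54237541e-02  9.98967765e-01 -2.96244536e-04]
```

View pics/w6.png

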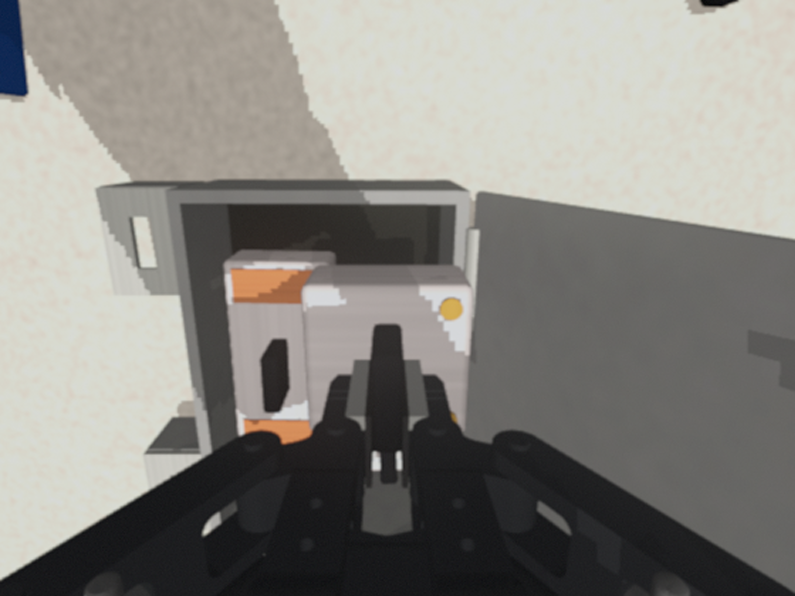

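Block 2 is square to the case, with the same clearances as the first one. Lowering.

servo_tool(steps=[[[0,0,-25,0,0,0,1],[0,0,-50,0,0,0,1],[0,0,-70,0,0,0,1],[0,0,-85,0,0,0,1],[0,0,-92,0,0,0,1],[0,0,-97,0,0,0,1],[0,0,-100,0,0,0,1],[0,0,-101,0,0,0,1],[0,0,-102,0,0,0,1],[0,0,-102,0,0,0,1]]])

```text
t: 17.15
position: [499.1, 191.0, 48.5]
tcp_rot: [[0.001, 0.044, 0.999], [0.0, 0.999, -0.044], [-1.0, 0.0, 0.001]]
force: [-3.3, -1.8, 7.3]
opening: 8.3
```

servo_tool(steps=[[[0,0,1,0,0,0,0.8],[0,0,1,0,0,0,0.4],[0,0,1,0,0,0,0.3],[0,0,1,0,0,0,0.3],[0,0,25,0,0,0,0.3],[0,0,65,0,0,0,0.3],[10,-15,110,0,0,0,0.3],[20,-30,155,0,0,0,0.3],[30,-40,200,0,0,0,0.3],[45,-45,245,0,0,0,0.3]]])

```text
t: 18.15
position: [543.7, 145.1, 294.6]
tcp_rot: [[0.0, 0.045, 0.999], [0.0, 0.999, -0.045], [-1.0, 0.0, 0.0]]
force: [-0.0, 0.5, 0.9]
opening: 29.7
```

```bash
python3 - <<'E'
from h import *
import pickle
c=cam('wrist');save(c,'w7',k=1.1);pickle.dump(c,open('w7.pkl','wb'))
s=manip.state();print(s['position'],s['force'],s['qpos'].round(2))
d=cam('side');a=cv2.imread('pics/w7.png');i=cv2.cvtColor(d['img'],cv2.COLOR_RGB2BGR)[60:420:]
cv2.imwrite('pics/w7.png',a);cv2.imwrite('pics/d7.png',cv2.resize(i,None,fx=1.4,fy=1.4))
E
```

```text
[546.82110862 144.92636579 302.33107496] [ 2.22590292 -1.30332319  7.77347025] [ 0.19  0.29  1.37 -0.    1.47 -1.33]
```

View pics/w7.png

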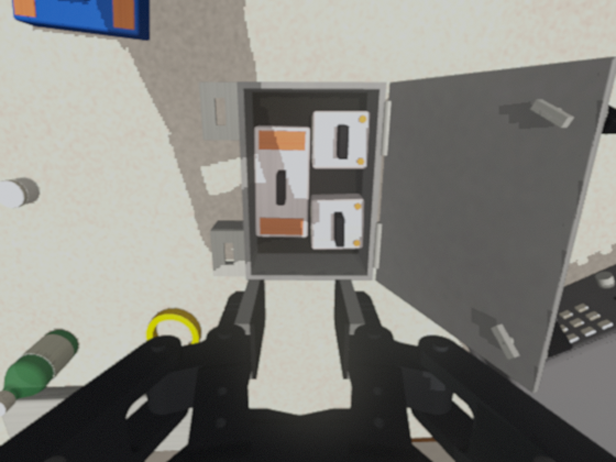

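The three standards stand flat in the case, side by side, with nothing above the rim. There is an instrument behind the lid, so I'll check its clearance first.

```bash
python3 - <<'E'
from h import *
import pickle
S=pickle.load(open('scene0.pkl','rb'));c=pickle.load(open('w7.pkl','rb'));D=pickle.load(open('side0.pkl','rb'))
for p in((684,335),(690,305),(738,222),(545,190),(600,178)):print(p,ray(S,p[0]/1.42,p[1]/1.42,0).round(),ray(S,p[0]/1.42,p[1]/1.42,100).round())
for p in((560,350),(600,265),(575,300)):print('w',ray(c,p[0]/1.1,p[1]/1.1,0).round(),ray(c,p[0]/1.1,p[1]/1.1,100).round())
for z,y in((246,288),): print([ray(c,p[0]/1.1,p[1]/1.1,246).round() for p in((612,60),(535,390))])
E
```

```text
(684, 335) [752. 385.   0.] [787. 303. 100.]
(690, 305) [704. 449.   0.] [743. 360. 100.]
(738, 222) [581. 713.   0.] [633. 598. 100.]
(545, 190) [296. 394.   0.] [377. 311. 100.]
(600, 178) [323. 534.  -0.] [401. 437. 100.]
w [803. 500.  -0.] [726. 419. 100.]
w [674. 530.   0.] [626. 442. 100.]
w [724. 506.   0.] [665. 424. 100.]
[array([449., 299., 246.]), array([643., 290., 246.])]
```

servo_tool(steps=[[[0,0,30,0,0,-8.5,1],[0,20,50,0,0,-17,1],[0,60,50,0,0,-25.5,1],[2,100,50,0,0,-34,1],[2,140,50,0,0,-42.5,1],[2,170,50,0,0,-51,1],[2,195,50,0,0,-59.5,1],[2,200,40,0,0,-68,1],[2,205,20,0,0,-76.5,1],[2,205,0,0,0,-87,1]]])

```text
t: 19.25
position: [545.5, 351.7, 291.1]
tcp_rot: [[-0.0, 0.999, 0.036], [-0.0, 0.036, -0.999], [-1.0, -0.0, -0.0]]
force: [0.2, -0.7, -0.7]
opening: 0.1
```

servo_tool(steps=[[[0,0,-30,0,0,0,1],[0,0,-65,0,0,0,1],[0,0,-75,0,0,0,1],[0,-10,-75,0,0,0,1],[0,-18,-75,0,0,0,1],[0,-26,-75,0,0,0,1],[0,-34,-75,0,0,0,1]]])

```text
t: 19.95
position: [546.2, 316.1, 218.8]
tcp_rot: [[0.002, 0.999, 0.041], [0.001, 0.041, -0.999], [-1.0, 0.002, -0.001]]
force: [0.7, -0.2, -0.0]
opening: -0.0
```

servo_tool(steps=[[[0,-12,0,0,0,0,1],[0,-24,1,0,0,0,1],[0,-36,2,0,0,0,1],[0,-48,3,0,0,0,1],[0,-60,3,0,0,0,1],[0,-71,3,0,0,0,1],[0,-84,2,0,0,0,1],[0,-97,0,0,0,0,1],[0,-110,-1,0,0,0,1]]])

```text
t: 20.85
position: [545.6, 205.7, 215.8]
tcp_rot: [[-0.001, 0.999, 0.041], [-0.0, 0.041, -0.999], [-1.0, -0.001, 0.0]]
force: [1.2, 1.7, -0.3]
opening: -0.1
```

servo_tool(steps=[[[0,-13,-4,0,0,0,1],[0,-25,-9,0,0,0,1],[0,-37,-15,0,0,0,1],[0,-48,-22,0,0,0,1],[0,-58,-29,0,0,0,1],[0,-68,-37,0,0,0,1],[0,-77,-46,0,0,0,1],[0,-86,-56,0,0,0,1],[0,-94,-67,0,0,0,1]]])

```text
t: 21.75
position: [545.8, 112.2, 148.4]
tcp_rot: [[0.0, 0.999, 0.041], [-0.0, 0.041, -0.999], [-1.0, 0.0, 0.0]]
force: [-0.6, -0.1, 0.0]
opening: -0.1
```

servo_tool(steps=[[[0,-5,-10,0,0,0,1],[0,-10,-21,0,0,0,1],[0,-14,-32,0,0,0,1],[0,-18,-43,0,0,0,1],[0,-21,-53,0,0,0,1],[0,-22,-61,0,0,0,1],[0,-22,-66,0,0,0,1],[0,-22,-69,0,0,0,1]]])

```text
t: 22.55
position: [545.8, 91.1, 79.9]
tcp_rot: [[-0.0, 0.999, 0.041], [0.0, 0.041, -0.999], [-1.0, -0.0, -0.0]]
force: [0.1, -0.5, 0.0]
opening: 0.1
```

servo_tool(steps=[[[0,0,-2,0,0,0,1],[0,0,-4,0,0,0,1],[0,0,-5,0,0,0,1]]])

```text
t: 22.85
position: [546.1, 91.1, 76.9]
tcp_rot: [[0.001, 0.999, 0.041], [0.0, 0.041, -0.999], [-1.0, 0.001, -0.0]]
force: [-10.9, -1.5, 25.2]
opening: -0.3
```

servo_tool(steps=[[[0,0,30,0,0,0,1],[0,0,70,0,0,0,1],[0,-10,110,0,0,0,0.6],[0,-20,135,0,0,0,0.3],[0,-20,135,0,0,0,0.3],[0,-20,135,0,0,0,0.3],[0,-20,135,0,0,0,0.3]]])

```text
t: 23.55
position: [545.4, 71.2, 209.2]
tcp_rot: [[-0.002, 0.999, 0.041], [-0.0, 0.041, -0.999], [-1.0, -0.002, -0.0]]
force: [0.5, -0.1, 0.4]
opening: 30.1
```

```bash
python3 - <<'E'
from h import *
import pickle
c=cam('wrist');save(c,'w8',k=1.42);pickle.dump(c,open('w8.pkl','wb'))
s=manip.state();print(s['position'],s['force'],s['qpos'].round(2))
E
```

```text
[545.35874346  71.19356315 209.07561422] [-0.19063005  0.03033227  0.45672085] [0.06 0.32 1.55 0.   1.28 0.02]
```

View pics/w8.png

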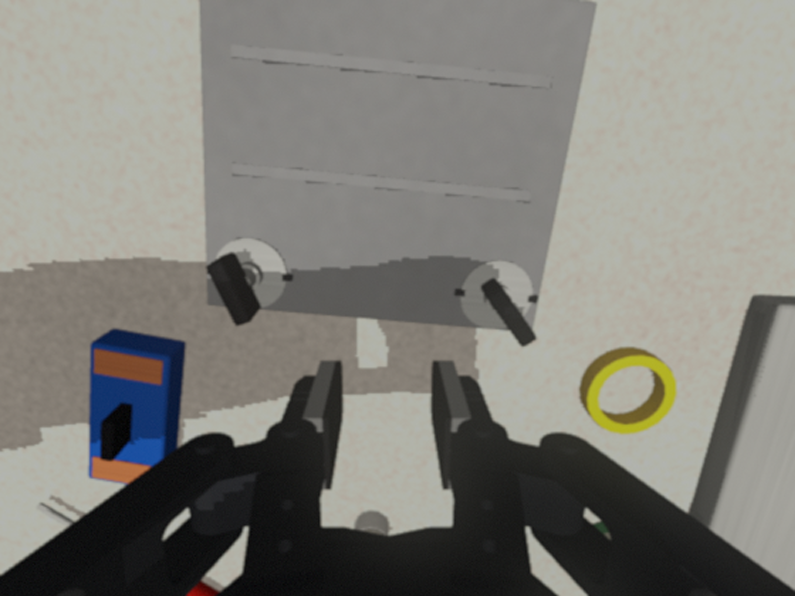

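The lid is shut. Stud 1's wing runs from (220,260) to (248,320) and stud 2's from (490,283) to (530,344), both turned clockwise from the marks.

```bash
python3 - <<'E'
from h import *
import pickle
c=pickle.load(open('w8.pkl','rb'))
g=cv2.cvtColor(c['img'],cv2.COLOR_RGB2GRAY)
for n,b,ax in(('s1',(135,170,195,235),(465.1,71.4)),('s2',(335,190,385,250),(614.9,64.6))):
    m=(g[b[1]:b[3],b[0]:b[2]]<40).astype(np.uint8);k,l,st,ce=cv2.connectedComponentsWithStats(m);i=1+np.argmax(st[1:,4])
    ct=max(cv2.findContours((l==i).astype(np.uint8),0,2)[0],key=cv2.contourArea)
    box=cv2.boxPoints(cv2.minAreaRect(ct))+[b[0],b[1]]
    P=np.array([ray(c,u,v,119)[:2] for u,v in box]);e=[P[(j+1)%4]-P[j] for j in range(4)]
    L=max(e,key=np.linalg.norm);print(n,(box*1.42).round(),P.round().tolist(),P.mean(0).round(1),[np.linalg.norm(x).round() for x in e],'ang',np.degrees(np.arctan(L[1]/L[0])).round(1))
    print('axis px',(proj(c,(*ax,119))*1.42).round(),(proj(c,(*ax,77))*1.42).round())
for p in((288,277),(460,293),(533,299),(231,51),(549,83)):print(ray(c,p[0]/1.42,p[1]/1.42,77).round(1))
E
```

```text
s1 [[206. 266.]
 [233. 252.]
 [264. 311.]
 [237. 325.]] [[452.0, 84.0], [466.0, 92.0], [480.0, 61.0], [466.0, 52.0]] [466.   72.2] [np.float64(16.0), np.float64(34.0), np.float64(17.0), np.float64(35.0)] ang -66.3
axis px [233. 290.] [255. 270.]
s2 [[482. 287.]
 [491. 281.]
 [495. 287.]
 [486. 293.]] [[594.0, 79.0], [598.0, 82.0], [601.0, 79.0], [596.0, 76.0]] [597.3  78.9] [np.float64(5.0), np.float64(4.0), np.float64(5.0), np.float64(4.0)] ang 38.6
axis px [519. 314.] [501. 290.]
[484.9  67.7  77. ]
[590.2  61.9  77. ]
[635.4  59.9  77. ]
[457.7 190.5  77. ]
[627.5 181.8  77. ]
```

servo_tool(steps=[[[-30,0,-10,0,0,7,0.1],[-60,0,-30,0,0,14,0.1],[-81,0,-50,0,0,21.5,0.1],[-81,0,-75,0,0,21.5,0.1],[-81,0,-95,0,0,21.5,0.1],[-81,0,-108,0,0,21.5,0.1],[-81,0,-113,0,0,21.5,0.1],[-81,0,-113,0,0,21.5,0.5],[-81,0,-113,0,0,21.5,1],[-81,0,-113,0,0,21.5,1]]], newtons=30)

```text
t: 24.6
position: [463.4, 70.4, 97.1]
tcp_rot: [[-0.004, 0.914, 0.405], [-0.001, 0.405, -0.914], [-1.0, -0.004, -0.0]]
force: [-10.7, -6.0, 0.4]
opening: 9.4
```

servo_tool(steps=[[[0,0,0,0,0,0,1],[0,0,0,0,0,0,1],[0,0,0,0,0,0,1]]])

```text
t: 24.9
position: [463.4, 70.4, 97.2]
tcp_rot: [[-0.004, 0.915, 0.405], [-0.001, 0.405, -0.915], [-1.0, -0.004, -0.0]]
force: [-10.3, -5.9, 1.6]
opening: 9.6
```

```bash
python3 - <<'E'
from h import *
import pickle
c=cam('wrist');save(c,'w9',k=1.42)
s=manip.state();print(s['position'],s['force'],s['wrist_torque'],s['opening'],s['qpos'].round(2))
E
```

```text
[463.40674391  70.4410088   97.23968462] [-10.27391615  -5.12360007   0.70221601] [-0.96099993  1.65800474 -0.03015654] 8.99139014500834 [ 0.07  0.29  1.88 -0.    0.98 -0.34]
```

View pics/w9.png

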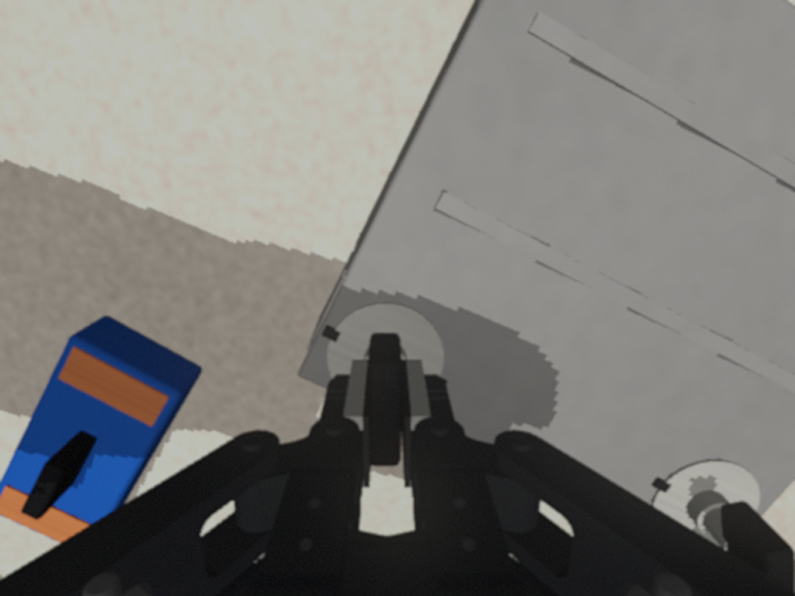

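The jaws have fingers either side of stud 1's wing, aligned with it. Turning it back to the marks.

servo_tool(steps=[[[-1.5,-0.5,0,0,0,8,1],[-1.5,-0.5,0,0,0,16,1],[-1.5,-0.5,0,0,0,24,1],[-1.5,-0.5,0,0,0,32,1],[-1.5,-0.5,0,0,0,40,1],[-1.5,-0.5,0,0,0,48,1],[-1.5,-0.5,0,0,0,56,1],[-1.5,-0.5,0,0,0,63.5,1],[-1.5,-0.5,0,0,0,63.5,1],[-1.5,-0.5,0,0,0,63.5,1]]])

```text
t: 25.95
position: [463.3, 70.7, 97.6]
tcp_rot: [[0.0, 0.05, 0.999], [0.0, 0.999, -0.05], [-1.0, 0.0, 0.0]]
force: [-2.2, 3.9, -0.4]
opening: 9.3
```

servo_tool(steps=[[[-0.5,0.5,0,0,0,0,1],[-0.5,0.5,-3,0,0,0,1],[-0.5,0.5,-6,0,0,0,1],[-0.5,0.5,-9,0,0,0,1],[-0.5,0.5,-12,0,0,0,1],[-0.5,0.5,-14,0,0,0,1],[-0.5,0.5,-15,0,0,0,1],[-0.5,0.5,-15,0,0,0,1]]], newtons=50)

```text
t: 26.75
position: [463.3, 70.9, 83.3]
tcp_rot: [[0.001, 0.046, 0.999], [-0.0, 0.999, -0.046], [-1.0, -0.0, 0.001]]
force: [-2.7, -1.6, 18.7]
opening: 8.8
```

servo_tool(steps=[[[0,0,0,0,0,-8,1],[0,0,0,0,0,-16,1],[0,0,0,0,0,-24,1],[0,0,0,0,0,-32,1],[0,0,0,0,0,-40,1],[0,0,0,0,0,-48,1],[0,0,0,0,0,-56,1],[0,0,0,0,0,-64,1],[0,0,0,0,0,-72,1],[0,0,0,0,0,-80,1]]])

```text
t: 27.75
position: [462.9, 70.3, 83.2]
tcp_rot: [[0.0, 0.992, 0.122], [-0.001, 0.122, -0.992], [-1.0, 0.0, 0.001]]
force: [-6.5, -7.5, 20.9]
opening: 9.0
```

servo_tool(steps=[[[0,0,0,0,0,-5,1],[0,0,0,0,0,-10,1],[0,0,0,0,0,-13,1],[0,0,0,0,0,-14.5,1],[0,0,0,0,0,-14.5,1]]])

```text
t: 28.25
position: [462.8, 70.3, 83.2]
tcp_rot: [[0.0, 0.992, -0.124], [-0.001, -0.124, -0.992], [-1.0, 0.0, 0.001]]
force: [-7.1, -8.5, 20.9]
opening: 8.8
```

```bash
python3 - <<'E'
from h import *
s=manip.state();print(s['position'],s['force'],s['wrist_torque'],s['opening'],s['qpos'].round(2),s['tcp_rot'][:,1])
E
```

```text
[462.81213324  70.31951381  83.20920154] [-7.12328702 -8.48564169 20.90627143] [-1.29851292  1.3171445   0.64900266] 8.824173327807895 [ 0.07  0.31  1.89 -0.    0.94  0.2 ] [ 9.92258380e-01 -1.24190223e-01  3.10565464e-04]
```

servo_tool(steps=[[[0,0,0,0,0,0,0.6],[0,0,0,0,0,0,0.1],[0,0,0,0,0,0,0.1],[0,0,20,0,0,0,0.1],[0,0,55,0,0,4,0.1],[30,-1,75,0,0,12,0.1],[70,-3,75,0,0,20,0.1],[110,-5,75,0,0,28,0.1],[145,-6.5,75,0,0,36,0.1],[150,-7,75,0,0,40,0.1]]])

```text
t: 29.25
position: [614.9, 63.6, 156.0]
tcp_rot: [[-0.001, 0.837, 0.547], [-0.0, 0.547, -0.837], [-1.0, -0.001, -0.0]]
force: [-2.0, 0.4, 0.5]
opening: 38.3
```

servo_tool(steps=[[[0,0,0,0,0,0,0.1],[0,0,0,0,0,0,0.1]]])

```text
t: 29.45
position: [612.2, 64.0, 156.8]
tcp_rot: [[-0.001, 0.841, 0.541], [-0.0, 0.541, -0.841], [-1.0, -0.001, -0.001]]
force: [-0.2, 0.3, 0.3]
opening: 38.2
```

```bash
python3 - <<'E'
from h import *
c=cam('wrist');save(c,'w10',k=1.42)
s=manip.state();print(s['position'],s['force'],s['tcp_rot'][:,1]); print((proj(c,(612.6,63.6,119))*1.42).round(),(proj(c,(462.8,70.4,107))*1.42).round())
E
```

```text
[612.15043431  64.05314606 157.10351198] [0.12207585 0.06977457 0.13769217] [ 8.41122602e-01  5.40844203e-01 -5.62457694e-04]
[390. 338.] [ 72. 118.]
```

View pics/w10.png

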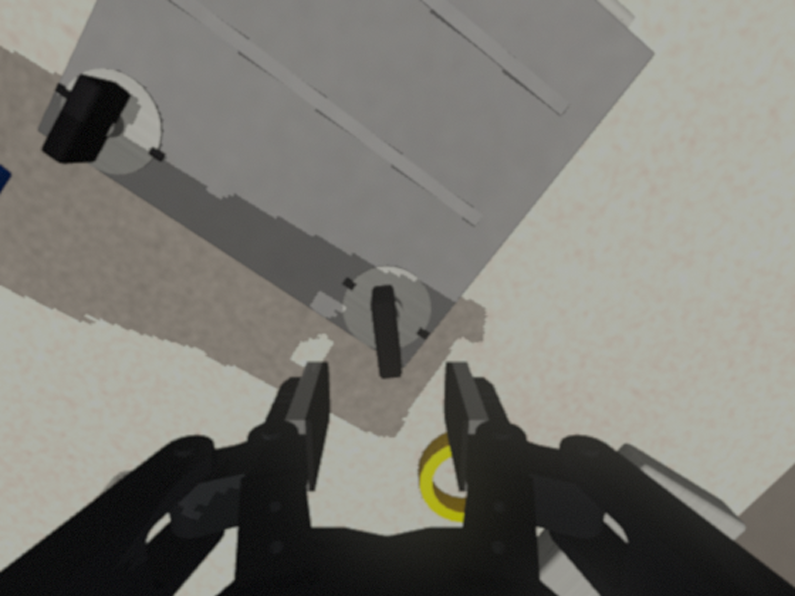

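Stud 1's wing now stands across its marks at (87,118). Stud 2's wing is at (387,332), about 4° counter-clockwise of the jaws.

servo_tool(steps=[[[0.5,-0.5,-20,0,0,4,0.1],[0.5,-0.5,-40,0,0,4,0.1],[0.5,-0.5,-54,0,0,4,0.1],[0.5,-0.5,-60,0,0,4,0.1],[0.5,-0.5,-60,0,0,4,0.1],[0.5,-0.5,-60,0,0,4,0.5],[0.5,-0.5,-60,0,0,4,1],[0.5,-0.5,-60,0,0,4,1],[0.5,-0.5,-60,0,0,4,1],[0.5,-0.5,-60,0,0,4,1]]], newtons=30)

```text
t: 30.5
position: [613.1, 63.1, 97.7]
tcp_rot: [[-0.0, 0.8, 0.6], [-0.0, 0.6, -0.8], [-1.0, -0.001, 0.0]]
force: [-4.3, -2.4, 0.5]
opening: 9.3
```

servo_tool(steps=[[[-0.6,-0.4,0,0,0,8,1],[-0.6,-0.4,0,0,0,16,1],[-0.6,-0.4,0,0,0,24,1],[-0.6,-0.4,0,0,0,32,1],[-0.6,-0.4,0,0,0,40,1],[-0.6,-0.4,0,0,0,46,1],[-0.6,-0.4,0,0,0,50.5,1],[-0.6,-0.4,0,0,0,50.5,1],[-0.6,-0.4,0,0,0,50.5,1]]])

```text
t: 31.4
position: [613.0, 63.5, 97.8]
tcp_rot: [[0.001, 0.048, 0.999], [0.001, 0.999, -0.048], [-1.0, 0.001, 0.001]]
force: [1.3, 3.6, 1.3]
opening: 9.5
```

servo_tool(steps=[[[0,0,0,0,0,0,1],[0,0,-3,0,0,0,1],[0,0,-6,0,0,0,1],[0,0,-9,0,0,0,1],[0,0,-12,0,0,0,1],[0,0,-14,0,0,0,1],[0,0,-15,0,0,0,1],[0,0,-15,0,0,0,1]]], newtons=50)

```text
t: 32.2
position: [613.2, 63.5, 84.1]
tcp_rot: [[0.002, 0.047, 0.999], [0.001, 0.999, -0.047], [-1.0, 0.001, 0.002]]
force: [-5.7, 5.6, 16.3]
opening: 8.4
```

servo_tool(steps=[[[0,0,0,0,0,-8,1],[0,0,0,0,0,-16,1],[0,0,0,0,0,-24,1],[0,0,0,0,0,-32,1],[0,0,0,0,0,-40,1],[0,0,0,0,0,-48,1],[0,0,0,0,0,-56,1],[0,0,0,0,0,-64,1],[0,0,0,0,0,-72,1],[0,0,0,0,0,-80,1]]])

```text
t: 33.2
position: [612.9, 62.9, 84.0]
tcp_rot: [[0.001, 0.993, 0.121], [-0.0, 0.121, -0.993], [-1.0, 0.001, 0.0]]
force: [-8.5, 0.5, 19.2]
opening: 8.2
```

servo_tool(steps=[[[0,0,0,0,0,-5,1],[0,0,0,0,0,-10,1],[0,0,0,0,0,-13,1],[0,0,0,0,0,-14.5,1],[0,0,0,0,0,-14.5,1]]])

```text
t: 33.7
position: [612.8, 62.8, 84.0]
tcp_rot: [[0.001, 0.992, -0.125], [-0.001, -0.125, -0.992], [-1.0, 0.001, 0.001]]
force: [-10.2, 0.2, 19.7]
opening: 9.0
```

```bash
python3 - <<'E'
from h import *
s=manip.state();print(s['position'],s['force'],s['wrist_torque'],s['opening'],s['tcp_rot'][:,1])
E
```

```text
[612.76108337  62.82051486  84.00971986] [-10.16759166   0.2254898   19.69335887] [0.11249682 1.73393661 0.67546272] 8.964462831765088 [ 9.92103001e-01 -1.25423630e-01  7.40601072e-04]
```

servo_tool(steps=[[[0,0,0,0,0,0,0.6],[0,0,0,0,0,0,0.1],[0,0,0,0,0,0,0.1],[0,0,20,0,0,0,0.1],[-15,0,55,0,0,2,0.1],[-40,1,90,0,0,4,0.1],[-68,3,120,0,0,4,0.1],[-68,3,140,0,0,4,0.1],[-68,3,140,0,0,4,0.1],[-68,3,140,0,0,4,0.1]]])

```text
t: 34.7
position: [544.7, 65.9, 221.7]
tcp_rot: [[-0.0, 0.998, -0.055], [-0.0, -0.055, -0.998], [-1.0, -0.0, 0.0]]
force: [0.6, -0.2, -0.5]
opening: 38.5
```

```bash
python3 - <<'E'
from h import *
c=cam('wrist');save(c,'w11',k=1.42)
s=manip.state();print(s['position'],s['force'],s['tcp_rot'][:,1]);
for z in (119,107):
  print(z,[(proj(c,(*p,z))*1.42).round() for p in((462.8,70.4),(612.8,63.6))])
E
```

```text
[544.51391017  65.92732222 220.99109751] [-0.66045621  0.00332383 -1.18536739] [ 0.99847939 -0.05510086 -0.00167626]
119 [array([237., 290.]), array([512., 287.])]
107 [array([244., 284.]), array([507., 281.])]
```

View pics/w11.png

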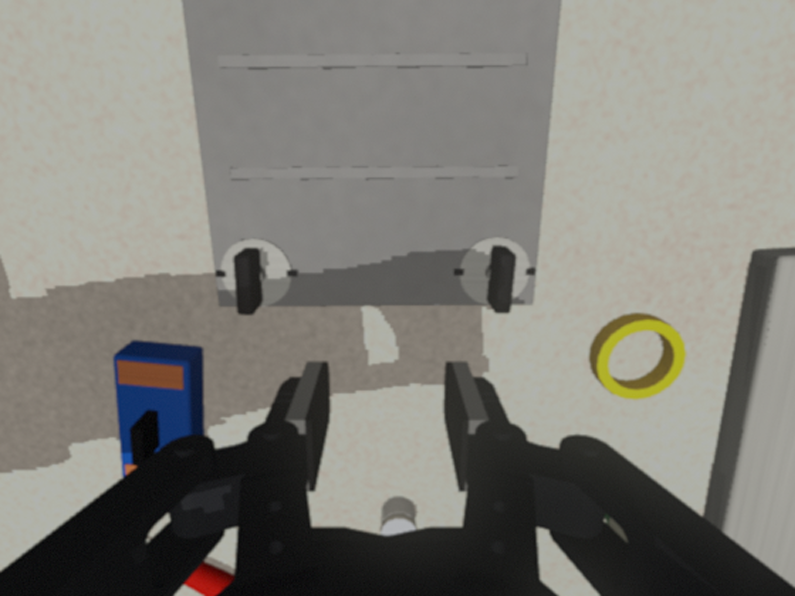

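Both wings stand across their marks at (248,280) and (502,279), at the pressed-in height. One last scene check before handing in.

```bash
python3 - <<'E'
from h import *
c=cam('scene');save(c,'scene9',k=1.42)
E
```

```text
(no output)
```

View pics/scene9.png

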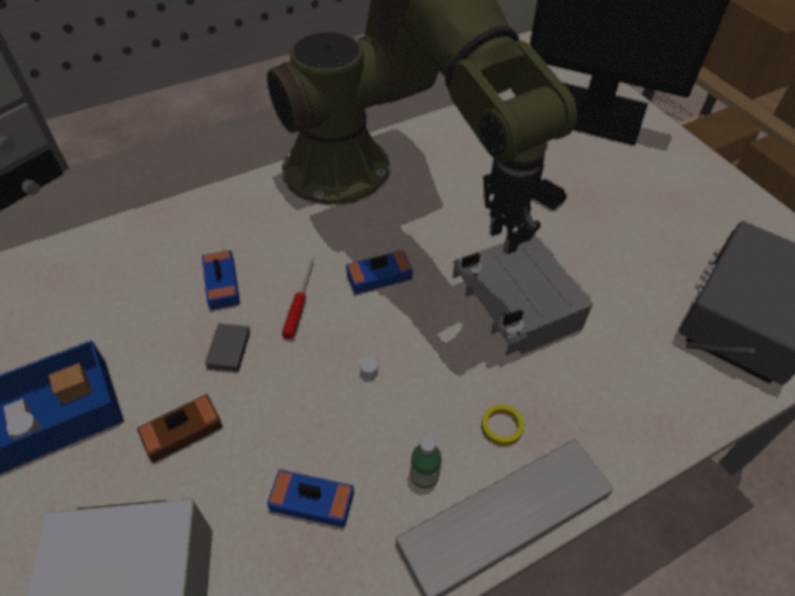

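The lid is shut, no standards are left on the bench, and the bystanders are where they were.

```bash
python3 -c "
from h import *
print(job_done())"
```

```text
the job is handed in; nothing more can be done
None
```

The case is packed, shut and locked, and the job is handed in. It took about 35 s of the 210 s allowed.

- **Packing:** Three standards were on the bench: the shunt and both square blocks. I saw no cans. All three stand flat and side by side on the case floor, confirmed by the wrist camera before I shut the lid. A white item and a brown cube in the blue bin at the edge of the view did not look like standards, so I left them.
- **Lid:** I pushed it shut from outside. The fingertips met the lid at about 77 mm, the height of its top face when shut.
- **Fasteners:** I lined each wing up with its marks, and each then went in about 14 mm. I turned each one a quarter clockwise until it met the stop (about 0.65 N m). After letting go, both wings stood across their marks at the pressed-in height.
- **Bystanders:** In the last scene picture, the other things on the bench that it shows are where they were. The arm hid the mouse, so I didn't recheck it.

No check failed. The wrist camera and the scene camera differed by about 3 mm on the case position; I allowed for that when placing the standards. One grasp, on the shunt, briefly pressed down with about 33 N at the fingertips, and I took the later ones slightly higher.

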